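# Lower the bench lift on its release valve and slide the transformer off

### The arm

A 6-joint arm with a two-finger parallel gripper is mounted at the origin on a cart in front of the work surface, level with it; the furniture and walls round the work are solid. World frame = base frame: x ahead of the robot, y to its left, z up, the work surface at z = 0. Lengths are in mm, angles in rad, forces in N, time in s.
With the tool pointing down it reaches from about 400 to 825 mm from the base axis. Payload 7 kg.
Tool frame: the origin (TCP) lies between the finger pads; the fingertips stand manip.tips_ahead ahead of it and the grasp point (between the pads) lies 6 mm ahead of it (manip.tips_ahead is the distance from the TCP to the fingertips, in mm); z points along the fingers, y is the line along which they close (so a half turn about z gives the same grasp; the last joint's range is limited). The gripper opens to 88 mm and grips with 3 to 60 N. Pads are 19 mm wide; open, the fingers measure 130 mm over their backs; the gripper's body (78 mm by 193 mm) begins 47 mm behind the grasp point.
Start: joints at [1.548, 0.359, 0.012, 0, -1.224, -0.288], TCP at [206.437, 642.634, 251.561] pointing down, gripper open.
Joint ranges: [-3.07, 3.07], [-1.43, 2.12], [-1.02, 1.25], [-3.03, 1.67], [-3.05, -0], [-3.03, 3.03]. Speed limits (rad/s): [2.39, 2.39, 3.01, 3.14, 3.14, 3.14].

### API

Orientations are given as a 3x3 rotation matrix whose columns are the frame's x, y, z axes.
In Python, from station import manip gives the robot as it stands.
- The arm moves only by the tool carry_out, never from a script. Its argument "plan" is a list that holds one entry, the list of rows, each a list of 5 numbers: the closure, from 0 (fully open) to 1 (shut), then the shift along the world's x, y, z as a fraction of full scale, then the turn about the world's z as a fraction of full scale. A call has 1 to 10 rows; each row is the pose to reach, as a shift and turn from the pose commanded when the call began; what a row does not reach only later rows make up. Full scale, the value 1, is 25 cm for a shift and 60 degrees for a turn. A row lasts 1/10 s, in which the tool goes at most 50 mm and 8.59 degrees, less where a joint would pass 70% of its speed; a pose out of reach is approached as far as the arm can. A call with a number of a shift or a turn outside -1 to 1 is refused whole. A call with a gripper value outside its range is refused whole. The fingers move at their own pace and stop on an object; "squeeze" is the grip in N (left out, the last holds). Time passes only in rows, so rows that repeat a pose let the fingers close. It gives the time, the measured TCP pose, the force, the opening and the grip force at its end, in the units of the state.
- manip.get_obs(): the state, without advancing time (a new reading comes with each control period).
- manip.camera(name): name is "side" or "top" or "wrist"; returns the picture (420x560x3 uint8, blue, green, red); there is no depth.
- manip.camera_model(name): a dict with "intrinsics" (3x3 intrinsics, pixels), "R" (3x3) and "t" (3): a world point X has camera coordinates R X + t. Camera axes: x right, y down, z forward; pixel columns grow to the right and rows downward; lengths in mm; the calibration is good to about 2 mm. A picture is of the moment at which its call begins: read the wrist's pose just before it. camera_model takes no time and is no camera call; for the wrist camera it gives the pose at the moment of the call.
- manip.hand_in(): hands the job in; it is judged then, once.
Trained networks look in the newest picture that a camera, given by its name, has taken for a name from the list of things; names that differ only in an ending like _2 or _b are one class to them, and where a whole thing is asked for, a point or a joint stands for the part that bears it (a point fixed in the world has none). Each returns a list of dicts, best first, with "confidence" (0 to 1); they miss things now and then, are a little off and sometimes report something else, mostly with a low value. They report only what shows in the picture. A call takes as long as a camera call. They do not tell look-alikes from the thing itself.
- manip.masks_of(thing, camera): "mask" (420x560 bool, what is visible of it) and "bbox" ([left, top, width, height] in pixels, round what is visible of it).
The state is a dict: "time": time; "joint_pos": joint angles; "joint_velocities": joint speeds; "joint_efforts": joint torques, N m; "ee_pos": TCP position; "tool_rot": TCP orientation; "ft_force": force on the tool from outside, world axes, zero at the start; "ft_torque": the same for the moment, N m; "finger_gap": finger opening in mm; "gripper_force": force on a finger pad.
Only numpy, scipy, OpenCV 4.12 (cv2) and the standard library are available. Lean on these libraries where they do the work, as an engineer would, in place of code of your own. Each camera call takes 0.05 s, during which the arm holds its last target. There are 200 camera calls.

### The job

The transformer stands on the raised platform of the small hydraulic lift. Crack the release valve open by gently pressing its red lever so that the platform sinks slowly, about a centimetre a second and never two, all the way down, and let the lever spring shut. Then slide the transformer (do not lift it) across onto the fixed deck until it stands gently up against the yellow backstop, and leave everything else alone.

Things in the scene. Friction and masses are not known exactly. Their poses are not given: they have to be found in the camera images.
- lift: Fixed hydraulic bench lift: grey base plate 130 x 275 x 8 mm, blue cylinder (60 mm across, 61 mm tall), and beside it a fixed aluminium deck 90 mm (x) x 92 mm (y), top 69 mm above the bench, reaching from y = -51 to y = -143 mm of this frame, with 8 mm high lips along its two sides (free width between them 80 mm). Origin on the bench under the cylinder's axis, z up; +y points from the platform to the release lever, -y to the deck and backstop.
- platform_top (a point): Centre of the top of the lift's steel platform, 84 mm (x) x 90 mm (y), 8 mm thick. It moves straight up and down over the lift's origin: 125 mm above the bench when fully raised, 70 mm (1 mm above the deck, 6 mm gap to it) when fully down. Axes as the lift's.
- ram (a joint): How far the platform has sunk, m: 0 fully raised, 0.055 fully down (hard stop). With the valve shut it stays where it is. With the valve open past its crack point it sinks steadily; the wider open the faster, by roughly 1.5 to 3 mm/s for each 0.01 rad, settling within about half a second. It sticks a little before it starts. Its load, which differs from time to time, moves the crack point.
- valve (a joint): Turn of the release valve by its lever, rad: 0 shut (spring-held), up to 0.60 at its stop, growing as the paddle is pressed down. The lever turns about a level axis along the lift's x, 105 mm to the lift's +y side of its origin and 106 mm above the bench. The ram begins to sink somewhere between 0.2 and 0.55 rad. Spring force at the paddle is about 6 N shut, rising evenly to about 15 N at the stop; let go, it springs shut.
- release_lever: The release lever: dark steel arm with the red paddle at its end. Origin on its turning axis, which runs along x; +y along the lift's y when shut.
- paddle (a point): Centre of the upper face of the red paddle, 36 mm (x) x 30 mm (y) x 6 mm, at the end of the release lever, 70 mm from the lever's axis. Shut it stands about 125 mm above the bench, tilted 0.2 rad up away from the platform; at 0.4 rad it is about 28 mm lower. Bears 20 N.
- transformer: Small transformer, dark core with yellow winding, about 0.25 kg: core 16 mm (x) x 42 mm (y) x 36 mm tall, winding bulging to 30 mm (x) x 26 mm (y) between 7 and 29 mm height. Origin at the centre of its underside, z up. It starts near the middle of the platform with its long y side within 0.15 rad of the lift's y.
- backstop: Fixed yellow bar with a black facing, 90 mm long along the lift's x, 10 mm thick, 26 mm tall, standing on the far end of the deck. Origin at the centre of its underside; its face towards the platform lies 5 mm from the origin on the +y side (133 mm to the lift's -y side of its origin). The rubber gives 1 to 2 mm; it bears 20 N.
- tape_amber: Bystander: roll of amber tape lying flat, 69 mm across, 12 mm high.
- heatsink: Bystander: aluminium finned heatsink 30 x 45 x 23 mm.
- paste_jar: Bystander: grey jar with white lid, 45 mm across, 37 mm tall.
- multimeter: Bystander: hand-held multimeter lying flat, 150 x 78 x 46 mm.
There are look-alikes about, which are no part of the job. Leave any orange look-alike of the transformer alone.

How it is judged:
By the outcome, as a careful person would: the job done as asked, in the order asked, and still so for the second after the job is handed in, with the robot touching nothing.
It also fails if it takes over 72 s, if anything falls off the work surface, if the arm or the gripper's body presses on something with over 40 N, if the wrist force passes 120 N, or if a joint passes its speed limit or range.

## Working session

There is one attempt and no reset: what is moved stays moved. The work goes in short steps, Python scripts to look and compute and a tool call to move; the robot and the scene stay as the last step left them, time stands still between calls to the robot, and variables do not carry over. Pictures are saved under pics/ and viewed, at most 10 in all, crops included, and the job is handed in when it is done.

Besides the shell and the picture viewer there is one more tool, called after ">>>" in YAML: its name, and indented under it one key for each argument. carry_out: Moves the arm, as the interface text tells. Its arguments: {"type":"object","properties":{"plan":{"type":"array"},"squeeze":{"type":"number"}},"required":["plan"]}

```bash
ls; mkdir -p pics; python3 - <<'E'
from station import manip
import cv2,numpy as np
o=manip.get_obs();print(o['time'],o['ee_pos'],np.round(o['tool_rot'],3).tolist(),o['finger_gap'],manip.tips_ahead,o['ft_force'])
ims=[]
for c in ['side','top','wrist']:
    im=manip.camera(c);ims.append(im);cv2.imwrite(f'pics/{c}0.png',im)
    for t in ['transformer','paddle','platform_top','backstop','lift','release_lever']:
        try:
            for r in manip.masks_of(t,c)[:3]:
                ys,xs=np.nonzero(r['mask']);print(c,t,round(r['confidence'],2),r['bbox'],round(xs.mean()),round(ys.mean()))
        except Exception as e: print(c,t,e)
    m=manip.camera_model(c);print(c,np.round(m['intrinsics'],1).tolist(),np.round(m['R'],4).tolist(),np.round(m['t'],1).tolist())
E
```

```text
pics
0.0 [206.32499471 642.22162408 250.65199727] [[0.952, -0.306, -0.0], [-0.306, -0.952, -0.002], [0.0, 0.002, -1.0]] 87.57271572255321 25.0 [-0.63249865  0.35772862  0.47864226]
side transformer 0.93 [227.9, 252.4, 20.9, 22.6] 238 263
side transformer 0.57 [291.7, 186.9, 19.4, 28.8] 300 202
side paddle 0.51 [249.4, 169.9, 28.9, 27.1] 264 181
side platform_top 0.69 [271.7, 197.5, 56.3, 39.3] 298 215
side platform_top 0.49 [318.2, 250.9, 40.4, 24.3] 338 263
side backstop 0.92 [316.4, 249.9, 44.6, 24.9] 338 263
side lift 0.55 [245.8, 171.7, 119.1, 137.5] 301 248
side release_lever 0.79 [250.7, 170.7, 29.0, 26.8] 265 182
side [[403.3, 0.0, 282.5], [0.0, 403.3, 203.8], [0.0, 0.0, 1.0]] [[0.9049, -0.4256, 0.0046], [-0.2367, -0.5121, -0.8257], [0.3538, 0.7461, -0.5641]] [-488.3, 200.4, 774.6]
top transformer 0.74 [319.3, 208.9, 11.2, 9.1] 320 214
top transformer 0.49 [306.1, 263.5, 11.5, 13.4] 312 271
top transformer 0.44 [361.4, 198.2, 9.9, 35.1] 368 216
top paddle 0.81 [248.6, 213.6, 36.4, 15.2] 264 220
top platform_top 0.65 [300.8, 200.9, 37.7, 30.3] 319 217
top backstop 0.67 [361.4, 197.7, 8.1, 37.2] 368 216
top lift 0.79 [249.5, 198.2, 120.6, 54.6] 317 224
top release_lever 0.72 [250.6, 211.9, 31.0, 15.2] 262 220
top [[536.9, 0.0, 283.2], [0.0, 536.9, 205.2], [0.0, 0.0, 1.0]] [[0.0468, -0.9989, -0.0061], [-0.9739, -0.0443, -0.2227], [0.2222, 0.0164, -0.9749]] [-6.8, 580.0, 1437.2]
wrist [[302.3, 0.0, 277.6], [0.0, 302.3, 212.4], [0.0, 0.0, 1.0]] [[-0.307, -0.9517, -0.0015], [-0.9236, 0.2976, 0.2416], [-0.2295, 0.0755, -0.9704]] [676.2, -30.9, 388.0]
```

```bash
python3 - <<'E'
import cv2,numpy as np
s=cv2.imread('pics/side0.png')[140:320,200:400];t=cv2.imread('pics/top0.png')[150:330,220:420]
a=np.hstack([cv2.resize(s,(400,360),interpolation=2),cv2.resize(t,(400,360),interpolation=2)])
cv2.imwrite('pics/c1.png',a)
E
```

```text
(no output)
```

View pics/c1.png

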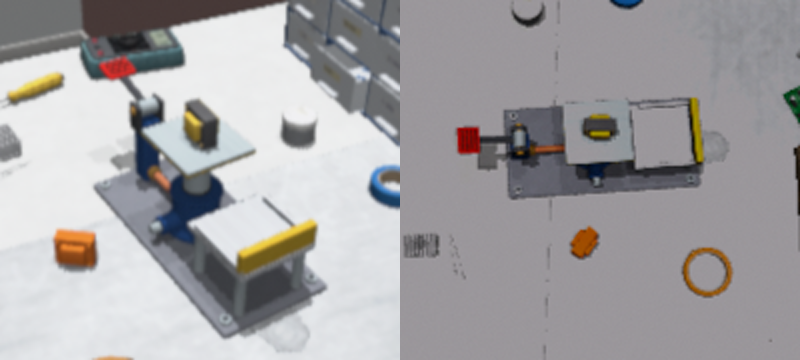

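View pics/side0.png

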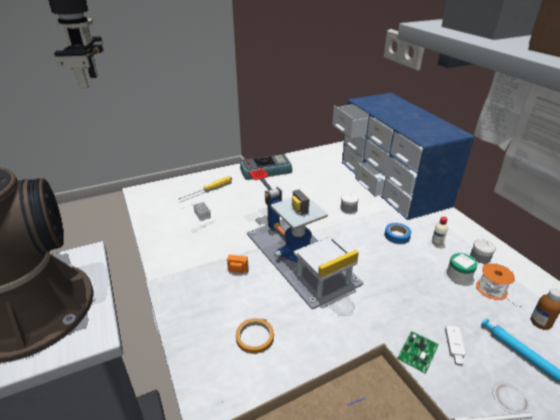

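The transformer (dark core, yellow winding) stands on the platform at side (300,202) and top (320,214). The look-alike is the orange block at side (238,263) and top (312,271). The paddle is at side (264,181) and top (264,220), and the backstop is at side (338,263) and top (368,216).

```bash
cat > h.py <<'E'
import numpy as np,cv2
from station import manip
def P(c):
    m=manip.camera_model(c);return np.array(m['intrinsics'])@np.hstack([np.array(m['R']),np.array(m['t']).reshape(3,1)])
def tri(Pa,a,Pb,b):
    X=cv2.triangulatePoints(Pa,Pb,np.float64(a).reshape(2,1),np.float64(b).reshape(2,1)).ravel();return X[:3]/X[3]
def onz(Pm,uv,z):
    A=np.array([Pm[0]-uv[0]*Pm[2],Pm[1]-uv[1]*Pm[2]]);return np.linalg.solve(A[:,:2],-(A[:,2]*z+A[:,3]))
def proj(Pm,X):
    p=Pm@np.append(X,1);return p[:2]/p[2]
E
python3 - <<'E'
from h import *
s,t=P('side'),P('top')
for n,a,b in [('transf',(300,202),(320,214)),('paddle',(261,175),(253,220)),('backstop',(338,263),(368,216)),('platform',(299,213),(319,217)),('orange',(238,263),(312,271))]:
    print(n,np.round(tri(s,a,t,b),1))
# platform corner clues in the top picture crop (x2 zoom, offset 220,150): corners
for c,z in [((564,103),125),((564,163),125),((630,163),125),((632,99),125)]:
    print('plat corner',np.round(onz(t,((c[0]-400)/2+220,c[1]/2+150),z),1))
for c in [(505,107),(509,198),(700,188)]: print('base corner',np.round(onz(t,((c[0]-400)/2+220,c[1]/2+150),8),1))
for c in ['side','top']:
    m=manip.camera_model(c);print(c,-np.array(m['R']).T@m['t'])
E
```

```text
transf [542.4 -79.5 141.3]
paddle [525.4  97.9 114.6]
backstop [ 555.7 -214.8   81. ]
platform [540.4 -78.7 113.4]
orange [404.1 -68.9  17.8]
plat corner [578.6 -31.1]
plat corner [496.8 -34.3]
plat corner [ 500.8 -121.8]
plat corner [ 588.3 -122.3]
base corner [596.4  52.2]
base corner [463.5  39.6]
base corner [ 490.4 -232.3]
side [ 215.29904542 -683.09085245  604.67964678]
top [ 245.75196576   -4.68483404 1530.23362227]
```

>>> carry_out:
  plan:
    - [[1, 0.09, -0.17, 0.01, -0.08], [1, 0.18, -0.34, 0.02, -0.16], [1, 0.27, -0.5, 0.03, -0.24], [1, 0.36, -0.67, 0.04, -0.32], [1, 0.43, -0.83, 0.05, -0.37], [1, 0.43, -0.83, 0.05, -0.37]]
  squeeze: 10

```text
time: 1.65
ee_pos: [315.3, 431.2, 265.2]
tool_rot: [[0.763, -0.647, 0.0], [-0.647, -0.763, 0.001], [-0.0, -0.001, -1.0]]
ft_force: [0.8, 1.0, 0.8]
finger_gap: 45.1
gripper_force: 0.0
```

>>> carry_out:
  plan:
    - [[1, 0.09, -0.17, 0.01, -0.08], [1, 0.18, -0.34, 0.02, -0.16], [1, 0.27, -0.5, 0.03, -0.24], [1, 0.36, -0.67, 0.04, -0.32], [1, 0.43, -0.83, 0.05, -0.37], [1, 0.43, -0.83, 0.05, -0.37]]

```text
time: 2.25
ee_pos: [422.6, 224.3, 277.2]
tool_rot: [[0.462, -0.887, 0.001], [-0.887, -0.462, 0.0], [0.0, -0.001, -1.0]]
ft_force: [0.3, 1.1, 0.1]
finger_gap: 1.3
gripper_force: 0.0
```

>>> carry_out:
  plan:
    - [[1, 0.09, -0.17, 0.01, -0.08], [1, 0.18, -0.34, 0.02, -0.16], [1, 0.27, -0.5, 0.03, -0.24], [1, 0.36, -0.67, 0.04, -0.32], [1, 0.43, -0.83, 0.05, -0.37], [1, 0.43, -0.83, 0.05, -0.37]]

```text
time: 2.85
ee_pos: [530.5, 16.8, 288.9]
tool_rot: [[0.092, -0.996, -0.0], [-0.996, -0.092, -0.001], [0.001, 0.0, -1.0]]
ft_force: [0.2, 0.1, -0.2]
finger_gap: 0.3
gripper_force: 0.0
```

```bash
python3 - <<'E'
from h import *
Pw=P('wrist');np.save('Pw1.npy',Pw)
im=manip.camera('wrist');cv2.imwrite('pics/w1.png',im)
for t in ['transformer','paddle','platform_top','backstop']:
    for r in manip.masks_of(t,'wrist')[:2]:
        c=cv2.minAreaRect(np.argwhere(r['mask'])[:,::-1].astype(np.float32));print(t,round(r['confidence'],2),r['bbox'],c)
E
```

```text
transformer 0.97 [254.7, 68.0, 39.5, 54.8] ((274.21832275390625, 96.91516876220703), (35.62630081176758, 56.222015380859375), 2.7263107299804688)
transformer 0.55 [366.8, 114.4, 39.9, 31.6] ((384.15576171875, 130.21310424804688), (38.92321014404297, 28.808300018310547), 39.80556869506836)
paddle 0.94 [258.6, 200.8, 40.1, 49.4] ((272.5486145019531, 220.7159881591797), (36.37451171875, 50.5508918762207), 25.97439193725586)
```

View pics/w1.png

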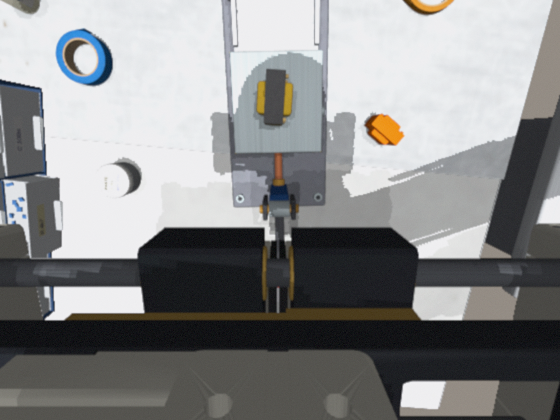

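Wrist view: the transformer is at (275,97) on the platform, whose corners are (232,52), (327,52), (322,153) and (234,153). The lever pivot is near (279,209), the fingers hide the paddle, and the orange look-alike sits at (384,130).

```bash
python3 - <<'E'
from h import *
Pw=np.load('Pw1.npy');s=P('side');t=P('top')
q=np.array([onz(Pw,c,125) for c in [(232,52),(327,52),(322,153),(234,153)]]);print('plat',q.round(1),q.mean(0))
print('core top ends',onz(Pw,(277,69),161),onz(Pw,(273,125),161),'pivot',onz(Pw,(279,209),112))
for c in [(240,199),(318,198)]: print('bolt',onz(Pw,c,8))
print('tri transf w-side',tri(Pw,(274.5,97),s,(300,202)),'w-top',tri(Pw,(274.5,97),t,(320,214)))
from scipy.optimize import minimize
for c in [(541,-77,.09)]:
    L=lambda x,y,z:np.array([c[0]+x*np.cos(c[2])-y*np.sin(c[2]),c[1]+x*np.sin(c[2])+y*np.cos(c[2]),z])
    for n,X in [('paddle',L(0,174,125)),('bs top',L(0,-138,95)),('plat',L(0,0,125)),('c1',L(42,45,125)),('c2',L(-42,45,125)),('c3',L(-42,-45,125)),('c4',L(42,-45,125))]:
        print(n,X.round(1),'side',proj(s,X).round(1),'top',proj(t,X).round(1),'w',proj(Pw,X).round(1))
im=cv2.imread('pics/top0.png')
red=(im[...,2]>120)&(im[...,1]<80)&(im[...,0]<80);red[:,:235]=0;red[:,275:]=0
v=np.argwhere(red);print('red top',v.mean(0)[::-1],onz(t,v.mean(0)[::-1],124))
im=cv2.imread('pics/side0.png')
red=(im[...,2]>120)&(im[...,1]<80)&(im[...,0]<80);red[:,:240]=0;red[200:]=0;red[:,280:]=0
v=np.argwhere(red);print('red side',v.mean(0)[::-1],onz(s,v.mean(0)[::-1],124))
E
```

```text
plat [[ 584.1 -116.6]
 [ 499.4 -124.2]
 [ 492.7  -35.7]
 [ 577.4  -27.9]] [538.39421579 -76.0976077 ]
core top ends [541.93619668 -99.07837055] [541.37549839 -56.05076368] pivot [528.60857454  26.63496168]
bolt [581.68680609  42.00304822]
bolt [473.27234405  30.65180348]
tri transf w-side [541.62998113 -79.9141051  141.5808191 ] w-top [542.31955392 -79.61043596 144.54867893]
paddle [525.4  96.3 125. ] side [260.1 171.8] top [253.5 218.8] w [276.1 275.1]
bs top [ 553.4 -214.4   95. ] side [338.  257.5] top [368.5 216. ] w [276.2 -52.8]
plat [541. -77. 125.] side [299.1 208. ] top [318.6 215.9] w [276.  103.1]
c1 [578.8 -28.4 125. ] side [304.3 192.4] top [301.  201.4] w [232.6 152.4]
c2 [495.1 -36.  125. ] side [270.9 203.1] top [302.6 232.2] w [319.5 152.4]
c3 [ 503.2 -125.6  125. ] side [293.3 225.5] top [336.5 230.7] w [323.   49.9]
c4 [ 586.9 -118.   125. ] side [328.3 213. ] top [334.4 199.9] w [229.   49.9]
red top [253.6043956  220.20879121] [521.66651487  95.91973038]
red side [258.50769231 173.67692308] [519.04360426  91.07617387]
```

>>> carry_out:
  plan:
    - [[1, -0.015, 0.16, -0.05, 0], [1, -0.03, 0.32, -0.15, 0], [1, -0.03, 0.32, -0.3, 0], [1, -0.03, 0.32, -0.4, 0], [1, -0.03, 0.32, -0.44, 0], [1, -0.03, 0.32, -0.476, 0], [1, -0.03, 0.32, -0.476, 0], [1, -0.03, 0.32, -0.476, 0]]

```text
time: 3.9
ee_pos: [522.1, 100.4, 171.2]
tool_rot: [[0.098, -0.995, 0.002], [-0.995, -0.098, 0.001], [-0.0, -0.002, -1.0]]
ft_force: [-0.8, 0.5, 0.3]
finger_gap: 0.4
gripper_force: 0.0
```

```bash
python3 - <<'E'
from h import *
s=manip.camera('side');w=manip.camera('wrist');t=manip.camera('top')
cv2.imwrite('pics/s2.png',s);cv2.imwrite('pics/w2.png',w)
a=np.hstack([cv2.resize(s[140:300,200:360],(400,400),interpolation=2),cv2.resize(w,(400,300)).copy() if 0 else cv2.copyMakeBorder(cv2.resize(w,(400,300)),0,100,0,0,0)])
cv2.imwrite('pics/c2.png',a)
E
```

```text
(no output)
```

View pics/c2.png

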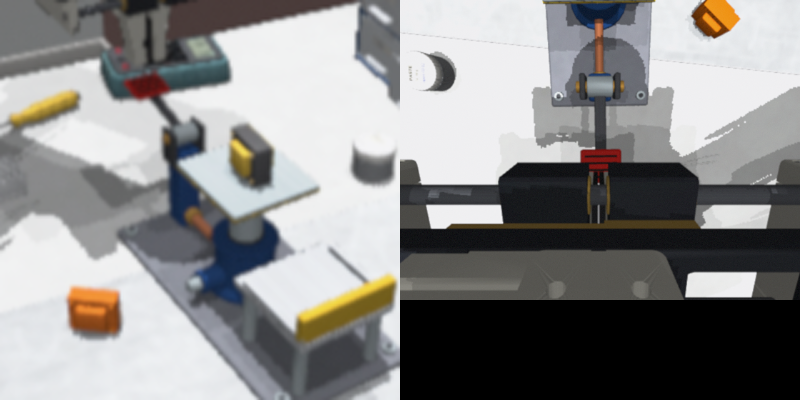

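The closed fingers stand centred over the red paddle (crop (601,155)) and the platform is clear in the side view. I'll lower to first contact, staying short of the crack range, and set up the sink tracker.

```bash
cat > trk.py <<'E'
from h import *
import sys,os,json
s=P('side');ref=cv2.cvtColor(cv2.imread('pics/s2.png'),cv2.COLOR_BGR2GRAY).astype(np.float32)
o=manip.get_obs();im=manip.camera('side')
cv2.imwrite('last.png',im)
cur=cv2.cvtColor(im,cv2.COLOR_BGR2GRAY).astype(np.float32)
B=(286,183,28,34) # transformer patch
X0=np.array([541,-78,143.]);p0=proj(s,X0);best=[]
x,y=np.meshgrid(np.arange(B[2])+B[0],np.arange(B[3])+B[1]);a=ref[y,x].ravel();a=(a-a.mean())/a.std()
for d in np.arange(-2,58,.25):
    sh=proj(s,X0-[0,0,d])-p0
    b=cv2.remap(cur,(x+sh[0]).astype(np.float32),(y+sh[1]).astype(np.float32),1).ravel()
    best.append((float((a*(b-b.mean())/(b.std()+1e-6)).mean()),d))
m=max(best);t=o['time']
h=json.load(open('h.json')) if os.path.exists('h.json') else []
v=[round((m[1]-q[1])/(t-q[0]),2) for q in h[-2:] if t>q[0]]
h.append((t,m[1]));json.dump(h,open('h.json','w'))
print('t %.2f drop %.2f ncc %.3f speed %s z %.1f F %s'%(t,m[1],m[0],v,o['ee_pos'][2],np.round(o['ft_force'],1)))
E
python3 trk.py
```

```text
t 4.05 drop 0.00 ncc 1.000 speed [] z 171.2 F [-0.4 -0.2  1.4]
```

>>> carry_out:
  plan:
    - [[1, 0, 0, -0.03, 0], [1, 0, 0, -0.06, 0], [1, 0, 0, -0.08, 0], [1, 0, 0, -0.09, 0], [1, 0, 0, -0.1, 0], [1, 0, 0, -0.108, 0], [1, 0, 0, -0.108, 0]]

```text
time: 4.8
ee_pos: [521.8, 101.0, 143.2]
tool_rot: [[0.098, -0.995, 0.001], [-0.995, -0.098, 0.001], [-0.001, -0.001, -1.0]]
ft_force: [-2.0, 3.6, 6.3]
finger_gap: 0.8
gripper_force: 3.4
```

```bash
python3 trk.py
```

```text
t 4.80 drop 0.00 ncc 1.000 speed [np.float64(0.0)] z 143.2 F [-2.   3.6  6.3]
```

>>> carry_out:
  plan:
    - [[1, 0, 0, -0.006, 0], [1, 0, 0, -0.012, 0], [1, 0, 0, -0.016, 0], [1, 0, 0, -0.016, 0]]

```text
time: 5.25
ee_pos: [521.9, 101.2, 139.4]
tool_rot: [[0.098, -0.995, 0.001], [-0.995, -0.098, 0.001], [-0.001, -0.001, -1.0]]
ft_force: [-2.7, 4.9, 7.7]
finger_gap: 0.6
gripper_force: 3.6
```

>>> carry_out:
  plan:
    - [[1, 0, 0, -0.004, 0], [1, 0, 0, -0.008, 0], [1, 0, 0, -0.008, 0], [1, 0, 0, -0.008, 0], [1, 0, 0, -0.008, 0]]

```text
time: 5.75
ee_pos: [522.0, 101.3, 137.5]
tool_rot: [[0.098, -0.995, 0.002], [-0.995, -0.098, 0.002], [-0.001, -0.002, -1.0]]
ft_force: [-4.0, 5.2, 7.6]
finger_gap: 0.4
gripper_force: 3.7
```

```bash
python3 trk.py
```

```text
t 5.75 drop 0.00 ncc 0.999 speed [np.float64(0.0), np.float64(0.0)] z 137.5 F [-4.   5.2  7.6]
```

>>> carry_out:
  plan:
    - [[1, 0, 0, -0.004, 0], [1, 0, 0, -0.008, 0], [1, 0, 0, -0.008, 0], [1, 0, 0, -0.008, 0], [1, 0, 0, -0.008, 0]]

```text
time: 6.3
ee_pos: [522.0, 101.3, 135.6]
tool_rot: [[0.098, -0.995, 0.002], [-0.995, -0.098, 0.002], [-0.001, -0.002, -1.0]]
ft_force: [-3.2, 5.1, 10.2]
finger_gap: 0.5
gripper_force: 4.3
```

```bash
python3 trk.py
```

```text
t 6.30 drop 0.00 ncc 0.999 speed [np.float64(0.0), np.float64(0.0)] z 135.6 F [-3.2  5.1 10.2]
```

>>> carry_out:
  plan:
    - [[1, 0, 0, -0.004, 0], [1, 0, 0, -0.008, 0], [1, 0, 0, -0.008, 0], [1, 0, 0, -0.008, 0], [1, 0, 0, -0.008, 0]]

```text
time: 6.85
ee_pos: [522.1, 101.4, 133.7]
tool_rot: [[0.098, -0.995, 0.002], [-0.995, -0.098, 0.002], [-0.002, -0.002, -1.0]]
ft_force: [-3.6, 5.7, 8.5]
finger_gap: 0.8
gripper_force: 4.5
```

```bash
python3 trk.py
```

```text
t 6.85 drop 0.00 ncc 0.999 speed [np.float64(0.0), np.float64(0.0)] z 133.7 F [-3.6  5.7  8.5]
```

>>> carry_out:
  plan:
    - [[1, 0, 0, -0.004, 0], [1, 0, 0, -0.008, 0], [1, 0, 0, -0.008, 0], [1, 0, 0, -0.008, 0], [1, 0, 0, -0.008, 0]]

```text
time: 7.4
ee_pos: [522.1, 101.4, 131.7]
tool_rot: [[0.098, -0.995, 0.002], [-0.995, -0.098, 0.002], [-0.002, -0.002, -1.0]]
ft_force: [-4.3, 5.9, 9.0]
finger_gap: 0.5
gripper_force: 4.7
```

```bash
python3 trk.py
```

```text
t 7.40 drop 0.25 ncc 0.999 speed [np.float64(0.23), np.float64(0.45)] z 131.7 F [-4.3  5.9  9. ]
```

>>> carry_out:
  plan:
    - [[1, 0, 0, -0.002, 0], [1, 0, 0, -0.004, 0], [1, 0, 0, -0.004, 0], [1, 0, 0, -0.004, 0], [1, 0, 0, -0.004, 0]]

```text
time: 7.95
ee_pos: [522.1, 101.3, 130.8]
tool_rot: [[0.098, -0.995, 0.002], [-0.995, -0.098, 0.002], [-0.001, -0.002, -1.0]]
ft_force: [-3.3, 6.2, 8.1]
finger_gap: 0.4
gripper_force: 4.7
```

```bash
python3 trk.py
```

```text
t 7.95 drop 0.25 ncc 0.999 speed [np.float64(0.23), np.float64(0.0)] z 130.8 F [-3.3  6.2  8.1]
```

>>> carry_out:
  plan:
    - [[1, 0, 0, -0.004, 0], [1, 0, 0, -0.006, 0], [1, 0, 0, -0.006, 0], [1, 0, 0, -0.006, 0], [1, 0, 0, -0.006, 0]]

```text
time: 8.5
ee_pos: [522.2, 101.2, 129.3]
tool_rot: [[0.098, -0.995, 0.002], [-0.995, -0.098, 0.001], [-0.001, -0.002, -1.0]]
ft_force: [-2.8, 4.4, 9.6]
finger_gap: 0.8
gripper_force: 5.0
```

```bash
python3 trk.py
```

```text
t 8.50 drop 0.25 ncc 0.999 speed [np.float64(0.0), np.float64(0.0)] z 129.3 F [-2.8  4.4  9.6]
```

>>> carry_out:
  plan:
    - [[1, 0, 0, -0.004, 0], [1, 0, 0, -0.008, 0], [1, 0, 0, -0.008, 0], [1, 0, 0, -0.008, 0], [1, 0, 0, -0.008, 0]]

```text
time: 9.05
ee_pos: [522.2, 101.2, 127.3]
tool_rot: [[0.098, -0.995, 0.002], [-0.995, -0.098, 0.001], [-0.001, -0.002, -1.0]]
ft_force: [-3.3, 3.8, 10.0]
finger_gap: 0.1
gripper_force: 5.2
```

```bash
python3 trk.py
```

```text
t 9.05 drop 0.25 ncc 0.999 speed [np.float64(0.0), np.float64(0.0)] z 127.3 F [-3.3  3.8 10. ]
```

>>> carry_out:
  plan:
    - [[1, 0, 0, -0.004, 0], [1, 0, 0, -0.008, 0], [1, 0, 0, -0.008, 0], [1, 0, 0, -0.008, 0], [1, 0, 0, -0.008, 0]]

```text
time: 9.6
ee_pos: [522.2, 101.0, 125.3]
tool_rot: [[0.098, -0.995, 0.002], [-0.995, -0.098, 0.001], [-0.001, -0.002, -1.0]]
ft_force: [-3.4, 3.9, 10.2]
finger_gap: 0.8
gripper_force: 5.3
```

```bash
python3 trk.py
```

```text
t 9.60 drop 0.25 ncc 0.999 speed [np.float64(0.0), np.float64(0.0)] z 125.3 F [-3.4  3.9 10.2]
```

>>> carry_out:
  plan:
    - [[1, 0, 0, -0.004, 0], [1, 0, 0, -0.008, 0], [1, 0, 0, -0.008, 0], [1, 0, 0, -0.008, 0], [1, 0, 0, -0.008, 0]]

```text
time: 10.15
ee_pos: [522.2, 100.9, 123.4]
tool_rot: [[0.098, -0.995, 0.002], [-0.995, -0.098, 0.001], [-0.001, -0.002, -1.0]]
ft_force: [-3.3, 3.1, 10.2]
finger_gap: 0.6
gripper_force: 5.5
```

```bash
python3 trk.py
```

```text
t 10.15 drop 2.50 ncc 0.998 speed [np.float64(2.05), np.float64(4.09)] z 123.4 F [-3.3  3.1 10.2]
```

Sinking has started. I'll hold the lever and measure the settled rate.

>>> carry_out:
  plan:
    - [[1, 0, 0, 0, 0], [1, 0, 0, 0, 0], [1, 0, 0, 0, 0], [1, 0, 0, 0, 0]]

```text
time: 10.6
ee_pos: [522.2, 100.9, 123.4]
tool_rot: [[0.098, -0.995, 0.002], [-0.995, -0.098, 0.001], [-0.001, -0.002, -1.0]]
ft_force: [-2.5, 3.2, 10.0]
finger_gap: 0.9
gripper_force: 5.4
```

```bash
python3 trk.py
```

```text
t 10.60 drop 6.50 ncc 0.997 speed [np.float64(6.25), np.float64(8.89)] z 123.4 F [-2.5  3.2 10. ]
```

About 9 mm/s, which is right, so I'll keep holding.

>>> carry_out:
  plan:
    - [[1, 0, 0, 0, 0], [1, 0, 0, 0, 0], [1, 0, 0, 0, 0], [1, 0, 0, 0, 0], [1, 0, 0, 0, 0], [1, 0, 0, 0, 0]]

```text
time: 11.25
ee_pos: [522.2, 100.9, 123.4]
tool_rot: [[0.098, -0.995, 0.002], [-0.995, -0.098, 0.001], [-0.001, -0.002, -1.0]]
ft_force: [-2.9, 3.6, 10.5]
finger_gap: 0.4
gripper_force: 5.4
```

```bash
python3 trk.py
```

```text
t 11.25 drop 12.50 ncc 0.998 speed [np.float64(9.09), np.float64(9.23)] z 123.4 F [-2.9  3.6 10.5]
```

>>> carry_out:
  plan:
    - [[1, 0, 0, 0, 0], [1, 0, 0, 0, 0], [1, 0, 0, 0, 0], [1, 0, 0, 0, 0], [1, 0, 0, 0, 0], [1, 0, 0, 0, 0], [1, 0, 0, 0, 0], [1, 0, 0, 0, 0], [1, 0, 0, 0, 0], [1, 0, 0, 0, 0]]

```text
time: 12.3
ee_pos: [522.2, 100.9, 123.4]
tool_rot: [[0.098, -0.995, 0.002], [-0.995, -0.098, 0.001], [-0.001, -0.002, -1.0]]
ft_force: [-2.5, 2.5, 10.9]
finger_gap: 0.5
gripper_force: 5.4
```

```bash
python3 trk.py
```

```text
t 12.30 drop 21.75 ncc 0.980 speed [np.float64(8.97), np.float64(8.81)] z 123.4 F [-2.5  2.5 10.9]
```

>>> carry_out:
  plan:
    - [[1, 0, 0, 0, 0], [1, 0, 0, 0, 0], [1, 0, 0, 0, 0], [1, 0, 0, 0, 0], [1, 0, 0, 0, 0], [1, 0, 0, 0, 0], [1, 0, 0, 0, 0], [1, 0, 0, 0, 0], [1, 0, 0, 0, 0], [1, 0, 0, 0, 0]]

```text
time: 13.35
ee_pos: [522.2, 100.9, 123.4]
tool_rot: [[0.098, -0.995, 0.002], [-0.995, -0.098, 0.001], [-0.001, -0.002, -1.0]]
ft_force: [-2.9, 4.0, 10.5]
finger_gap: 0.6
gripper_force: 5.4
```

```bash
python3 trk.py
```

```text
t 13.35 drop 31.00 ncc 0.958 speed [np.float64(8.81), np.float64(8.81)] z 123.4 F [-2.9  4.  10.5]
```

>>> carry_out:
  plan:
    - [[1, 0, 0, 0, 0], [1, 0, 0, 0, 0], [1, 0, 0, 0, 0], [1, 0, 0, 0, 0], [1, 0, 0, 0, 0], [1, 0, 0, 0, 0], [1, 0, 0, 0, 0], [1, 0, 0, 0, 0], [1, 0, 0, 0, 0], [1, 0, 0, 0, 0]]

```text
time: 14.4
ee_pos: [522.2, 100.9, 123.4]
tool_rot: [[0.098, -0.995, 0.002], [-0.995, -0.098, 0.001], [-0.001, -0.002, -1.0]]
ft_force: [-2.2, 3.1, 10.1]
finger_gap: 0.1
gripper_force: 5.4
```

```bash
python3 trk.py
```

```text
t 14.40 drop 40.00 ncc 0.945 speed [np.float64(8.69), np.float64(8.57)] z 123.4 F [-2.2  3.1 10.1]
```

>>> carry_out:
  plan:
    - [[1, 0, 0, 0, 0], [1, 0, 0, 0, 0], [1, 0, 0, 0, 0], [1, 0, 0, 0, 0], [1, 0, 0, 0, 0], [1, 0, 0, 0, 0], [1, 0, 0, 0, 0], [1, 0, 0, 0, 0], [1, 0, 0, 0, 0], [1, 0, 0, 0, 0]]

```text
time: 15.45
ee_pos: [522.2, 100.9, 123.4]
tool_rot: [[0.098, -0.995, 0.002], [-0.995, -0.098, 0.001], [-0.001, -0.002, -1.0]]
ft_force: [-2.1, 3.5, 11.0]
finger_gap: 0.6
gripper_force: 5.4
```

>>> carry_out:
  plan:
    - [[1, 0, 0, 0, 0], [1, 0, 0, 0, 0], [1, 0, 0, 0, 0], [1, 0, 0, 0, 0], [1, 0, 0, 0, 0], [1, 0, 0, 0, 0], [1, 0, 0, 0, 0], [1, 0, 0, 0, 0], [1, 0, 0, 0, 0], [1, 0, 0, 0, 0]]

```text
time: 16.45
ee_pos: [522.2, 100.9, 123.4]
tool_rot: [[0.098, -0.995, 0.002], [-0.995, -0.098, 0.001], [-0.001, -0.002, -1.0]]
ft_force: [-3.0, 2.9, 10.8]
finger_gap: 0.7
gripper_force: 5.4
```

```bash
python3 trk.py
```

```text
t 16.45 drop 54.75 ncc 0.914 speed [np.float64(7.66), np.float64(7.2)] z 123.4 F [-3.   2.9 10.8]
```

>>> carry_out:
  plan:
    - [[1, 0, 0, 0, 0], [1, 0, 0, 0, 0], [1, 0, 0, 0, 0], [1, 0, 0, 0, 0], [1, 0, 0, 0, 0], [1, 0, 0, 0, 0]]

```text
time: 17.1
ee_pos: [522.2, 100.9, 123.4]
tool_rot: [[0.098, -0.995, 0.002], [-0.995, -0.098, 0.001], [-0.001, -0.002, -1.0]]
ft_force: [-2.5, 2.9, 10.1]
finger_gap: 0.2
gripper_force: 5.4
```

```bash
python3 trk.py
```

```text
t 17.10 drop 54.75 ncc 0.914 speed [np.float64(5.46), np.float64(0.0)] z 123.4 F [-2.5  2.9 10.1]
```

Fully down (54.75 mm, stationary). I'll release the lever gently and move to where the wrist camera sees the platform.

>>> carry_out:
  plan:
    - [[1, 0, 0, 0.04, 0], [1, 0, 0, 0.08, 0], [1, 0, 0, 0.12, 0], [1, 0, 0, 0.16, 0], [1, 0, 0, 0.24, 0], [1, 0.01, -0.1, 0.4, 0], [1, 0.03, -0.25, 0.5, 0], [1, 0.03, -0.36, 0.56, 0], [1, 0.03, -0.36, 0.56, 0], [1, 0.03, -0.36, 0.56, 0]]

```text
time: 18.15
ee_pos: [528.5, 9.6, 262.5]
tool_rot: [[0.096, -0.995, -0.0], [-0.995, -0.096, 0.001], [-0.001, 0.0, -1.0]]
ft_force: [-0.3, 0.8, -0.3]
finger_gap: 0.9
gripper_force: 0.0
```

```bash
python3 trk.py; python3 - <<'E'
from h import *
Pw=P('wrist');np.save('Pw3.npy',Pw)
w=manip.camera('wrist');s=cv2.imread('last.png');t=manip.camera('top')
for c in ['wrist','top']:
  for r in manip.masks_of('transformer',c)[:2]:
    print(c,r['bbox'],r['confidence'])
cv2.imwrite('pics/w3.png',w)
a=np.hstack([cv2.resize(w[:230,180:410],(600,600),interpolation=2)[:, :],cv2.copyMakeBorder(cv2.resize(s[150:310,230:370],(200,229),interpolation=2),0,371,0,0,0)])
cv2.imwrite('pics/c3.png',a)
E
```

```text
t 18.15 drop 55.00 ncc 0.872 speed [np.float64(0.15), np.float64(0.24)] z 262.5 F [-0.3  0.8 -0.3]
wrist [371.6, 117.1, 37.8, 33.5] 0.64
wrist [254.1, 82.4, 35.1, 48.5] 0.61
top [314.5, 210.2, 15.0, 12.0] 0.6
```

View pics/c3.png

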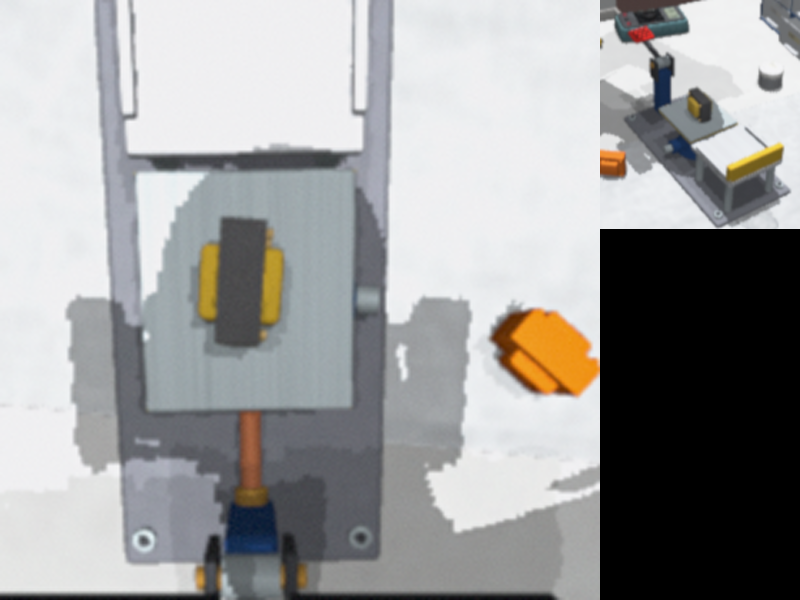

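The platform is down level with the deck and the lever has sprung back up. In the crop the transformer's core runs from (244,219) to (238,346), and the deck with its lips lies ahead of it, between x=135 and x=355.

```bash
python3 - <<'E'
from h import *
Pw=np.load('Pw3.npy');k=2.609
f=lambda u,v,z:onz(Pw,(u/k+180,v/k),z)
q=np.array([f(*c,70) for c in [(137,170),(355,170),(352,410),(146,411)]]);print(q.round(1),q.mean(0).round(1))
d=q[3]-q[0]+q[2]-q[1];yaw=np.arctan2(-d[0],d[1]);print('yaw',yaw)
c=np.array([f(*c,106) for c in [(221,218),(268,220),(261,347),(215,344)]]);print('core',c.round(1),c.mean(0).round(1))
d=c[3]-c[0]+c[2]-c[1];print('tyaw',np.arctan2(-d[0],d[1]))
print('bolts',f(143,540,8),f(360,537,8),'lips',f(135,60,77),f(355,60,77))
L=lambda x,y,z:np.array([538.5-y*np.sin(.09)+x*np.cos(.09),-77+y*np.cos(.09)+x*np.sin(.09),z])
s,t=P('side'),P('top')
for x in(-45,45): print('bs end top face edge',L(x,-133,95),proj(s,L(x,-133,95)),proj(t,L(x,-133,95)))
E
```

```text
[[ 585.7 -117.5]
 [ 503.5 -125.4]
 [ 493.4  -36.3]
 [ 576.7  -27.9]] [539.8 -76.8]
yaw 0.10629343386122712
core [[550.6 -98.2]
 [534.5 -99.1]
 [532.8 -57. ]
 [549.2 -56.5]] [541.8 -77.7]
tyaw 0.0372604053082393
bolts [582.32308989  41.30977315] [473.5932578  29.3162553] lips [ 587.46342639 -152.37886595] [ 508.7125441  -159.88949412]
bs end top face edge [ 505.63597406 -213.5062482    95.        ] [315.44560399 264.61686471] [367.96238758 233.22092117]
bs end top face edge [ 595.27172003 -205.41717878   95.        ] [354.09470306 248.52888433] [365.39387564 200.90286532]
```

>>> carry_out:
  plan:
    - [[1, 0.018, -0.08, -0.1, 0], [1, 0.036, -0.172, -0.22, 0], [1, 0.036, -0.172, -0.36, 0], [1, 0.036, -0.172, -0.48, 0], [1, 0.036, -0.172, -0.54, 0], [1, 0.036, -0.172, -0.58, 0], [1, 0.036, -0.172, -0.61, 0], [1, 0.036, -0.172, -0.63, 0], [1, 0.036, -0.172, -0.644, 0], [1, 0.036, -0.172, -0.644, 0]]

```text
time: 19.4
ee_pos: [538.0, -32.7, 101.7]
tool_rot: [[0.098, -0.995, 0.0], [-0.995, -0.098, 0.0], [-0.0, -0.0, -1.0]]
ft_force: [-0.5, 0.2, -0.8]
finger_gap: 0.3
gripper_force: 0.0
```

```bash
python3 - <<'E'
from h import *
o=manip.get_obs();print(o['ee_pos'],o['ft_force'])
w=manip.camera('wrist');s=manip.camera('side')
a=np.hstack([cv2.resize(w,(400,300)),cv2.resize(s[150:300,240:390],(300,300),interpolation=2)])
cv2.imwrite('pics/c4.png',a)
E
```

```text
[538.03786491 -32.72834857 101.66534187] [-0.47979349  0.19241948 -0.80942387]
```

View pics/c4.png

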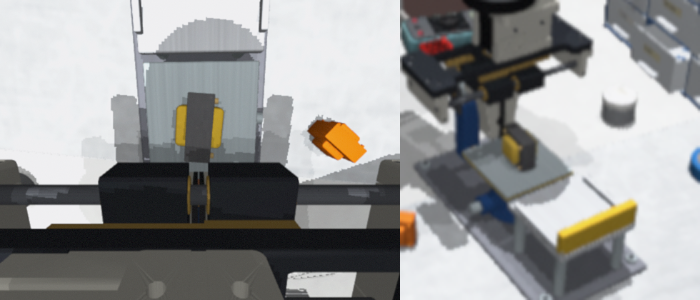

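The closed fingers stand behind the transformer (crop (200,165)), aligned with it and just above the platform. I'll push it in slow steps.

>>> carry_out:
  plan:
    - [[1, 0.002, -0.02, 0, 0], [1, 0.004, -0.04, 0, 0], [1, 0.006, -0.06, 0, 0], [1, 0.008, -0.08, 0, 0], [1, 0.01, -0.1, 0, 0], [1, 0.012, -0.12, 0, 0], [1, 0.014, -0.14, 0, 0], [1, 0.016, -0.16, 0, 0], [1, 0.018, -0.18, 0, 0], [1, 0.02, -0.2, 0, 0]]

```text
time: 20.5
ee_pos: [542.9, -83.3, 101.5]
tool_rot: [[0.097, -0.995, -0.0], [-0.995, -0.097, 0.0], [-0.0, 0.0, -1.0]]
ft_force: [-0.1, 3.2, 3.1]
finger_gap: 0.2
gripper_force: 1.5
```

```bash
python3 - <<'E'
from h import *
o=manip.get_obs();print(o['ee_pos'],o['ft_force'])
Pw=P('wrist');np.save('Pw5.npy',Pw)
w=manip.camera('wrist');cv2.imwrite('pics/w5.png',w)
a=cv2.resize(w[:230,180:410],(600,600),interpolation=2)
cv2.imwrite('pics/c5.png',a)
E
```

```text
[542.93090708 -83.25479933 101.53665659] [-0.14848258  3.16380207  3.10187653]
```

View pics/c5.png

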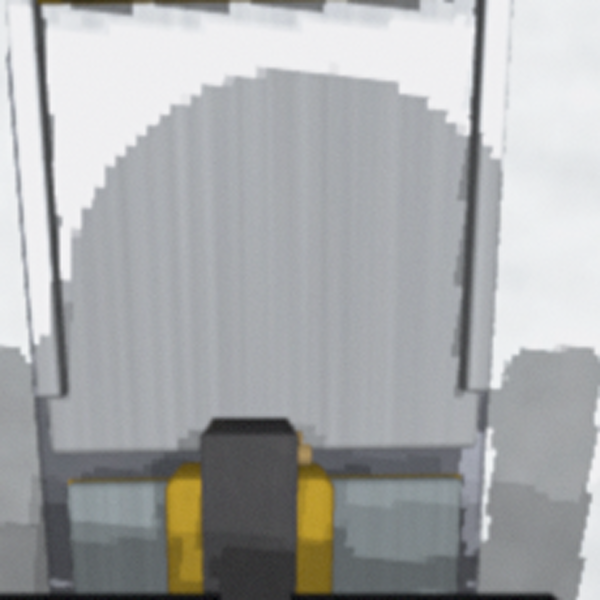

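Transformer going straight (front edge at crop (250,420), just over the gap, between the lips). Continue.

```bash
python3 - <<'E'
from h import *
Pw=np.load('Pw5.npy');k=2.609
f=lambda u,v,z:onz(Pw,(u/k+180,v/k),z)
print('front top edge',f(202,435,106),f(296,433,106),'deck edge',f(50,452,69),f(478,444,69),'bs top edge',f(40,6,95),f(470,-4,95))
print(manip.get_obs()['ft_force'])
E
```

```text
front top edge [ 556.57481591 -133.9711393 ] [ 541.40869065 -135.76452294] deck edge [ 590.28293671 -123.53467894] [ 501.02721878 -133.867832  ] bs top edge [ 587.67435642 -196.62645839] [ 521.21268048 -204.36600289]
[ 0.7515124  -0.24132354 -0.38524139]
```

>>> carry_out:
  plan:
    - [[1, 0.002, -0.016, 0, 0], [1, 0.003, -0.032, 0, 0], [1, 0.005, -0.048, 0, 0], [1, 0.006, -0.064, 0, 0], [1, 0.008, -0.08, 0, 0], [1, 0.01, -0.096, 0, 0], [1, 0.011, -0.112, 0, 0], [1, 0.013, -0.128, 0, 0], [1, 0.014, -0.144, 0, 0], [1, 0.016, -0.16, 0, 0]]

```text
time: 21.55
ee_pos: [546.9, -123.2, 101.5]
tool_rot: [[0.097, -0.995, -0.0], [-0.995, -0.097, 0.0], [-0.0, 0.0, -1.0]]
ft_force: [-0.5, 0.1, -0.9]
finger_gap: 0.2
gripper_force: 0.6
```

>>> carry_out:
  plan:
    - [[1, 0.001, -0.014, 0, 0], [1, 0.003, -0.028, 0, 0], [1, 0.004, -0.042, 0, 0], [1, 0.006, -0.056, 0, 0], [1, 0.007, -0.07, 0, 0], [1, 0.008, -0.084, 0, 0], [1, 0.01, -0.096, 0, 0], [1, 0.011, -0.108, 0, 0], [1, 0.011, -0.108, 0, 0]]

```text
time: 22.45
ee_pos: [549.8, -150.3, 101.6]
tool_rot: [[0.097, -0.995, 0.0], [-0.995, -0.097, -0.0], [0.0, -0.0, -1.0]]
ft_force: [-0.8, 0.2, 0.3]
finger_gap: 0.6
gripper_force: 0.0
```

>>> carry_out:
  plan:
    - [[1, 0, -0.004, 0, 0], [1, 0.001, -0.008, 0, 0], [1, 0.001, -0.012, 0, 0], [1, 0.002, -0.016, 0, 0], [1, 0.002, -0.016, 0, 0]]

```text
time: 22.95
ee_pos: [550.3, -153.9, 101.7]
tool_rot: [[0.097, -0.995, 0.0], [-0.995, -0.097, -0.0], [0.0, -0.0, -1.0]]
ft_force: [0.5, 0.9, 1.2]
finger_gap: 0.6
gripper_force: 0.9
```

```bash
python3 - <<'E'
from h import *
print(manip.get_obs()['ft_force'])
Pw=P('wrist');np.save('Pw6.npy',Pw)
w=manip.camera('wrist');cv2.imwrite('pics/w6.png',w)
a=cv2.resize(w[80:230,200:350],(600,600),interpolation=2)
cv2.imwrite('pics/c6.png',a)
E
```

```text
[0.46224836 0.90134692 1.21324395]
```

View pics/c6.png

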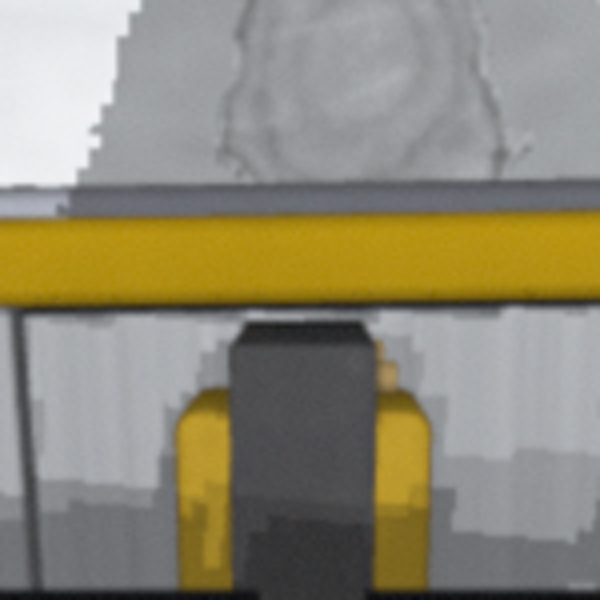

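The transformer's front foot edge is at crop (310,322), just short of the bar's face at (310,308), and it stands square between the lips.

```bash
python3 - <<'E'
from h import *
Pw=np.load('Pw6.npy')
f=lambda u,v,z:onz(Pw,(u/4+200,v/4+80),z)
print('bar face',f(310,305,95),'core front top',f(300,345,105),'core bottom front',f(305,322,69.5),'ends',f(20,308,95),f(580,302,95),'core top corners',f(230,346,105),f(372,341,105))
E
```

```text
bar face [ 555.80986833 -209.0809994 ] core front top [ 556.50332922 -205.41601977] core bottom front [ 556.17577958 -205.15571851] ends [ 588.76174221 -205.54945804] [ 525.20228294 -212.38466737] core top corners [ 563.94006412 -204.58837518] [ 548.89354842 -206.57979576]
```

>>> carry_out:
  plan:
    - [[1, 0, -0.004, 0, 0], [1, 0.001, -0.008, 0, 0], [1, 0.001, -0.008, 0, 0], [1, 0.001, -0.008, 0, 0]]

```text
time: 23.4
ee_pos: [550.5, -156.0, 101.6]
tool_rot: [[0.097, -0.995, 0.0], [-0.995, -0.097, -0.0], [0.0, -0.0, -1.0]]
ft_force: [-0.1, 2.3, 1.0]
finger_gap: 0.5
gripper_force: 0.9
```

>>> carry_out:
  plan:
    - [[1, 0, -0.002, 0, 0], [1, 0, -0.004, 0, 0], [1, 0, -0.004, 0, 0], [1, 0, -0.004, 0, 0]]

```text
time: 23.8
ee_pos: [550.5, -156.9, 101.6]
tool_rot: [[0.097, -0.995, 0.0], [-0.995, -0.097, -0.0], [0.0, -0.0, -1.0]]
ft_force: [0.9, 2.4, 1.8]
finger_gap: 0.6
gripper_force: 1.2
```

>>> carry_out:
  plan:
    - [[1, 0, -0.002, 0, 0], [1, 0, -0.003, 0, 0], [1, 0, -0.003, 0, 0], [1, 0, -0.003, 0, 0]]

```text
time: 24.2
ee_pos: [550.5, -157.5, 101.6]
tool_rot: [[0.097, -0.995, 0.0], [-0.995, -0.097, 0.0], [-0.0, -0.0, -1.0]]
ft_force: [0.2, 4.4, 2.5]
finger_gap: 0.2
gripper_force: 2.3
```

>>> carry_out:
  plan:
    - [[1, 0, -0.002, 0, 0], [1, 0, -0.002, 0, 0], [1, 0, -0.002, 0, 0]]

```text
time: 24.5
ee_pos: [550.5, -157.6, 101.6]
tool_rot: [[0.098, -0.995, 0.0], [-0.995, -0.098, 0.001], [-0.001, -0.0, -1.0]]
ft_force: [-1.3, 6.5, 3.7]
finger_gap: 0.6
gripper_force: 3.7
```

```bash
python3 - <<'E'
from h import *
print(manip.get_obs()['ft_force'])
w=manip.camera('wrist');cv2.imwrite('pics/w7.png',w)
# vertical profile of the gap between bar and core
g=cv2.cvtColor(w,cv2.COLOR_BGR2GRAY);print(g[148:172,270:284].mean(1).round().tolist())
g=cv2.cvtColor(cv2.imread('pics/w6.png'),cv2.COLOR_BGR2GRAY);print(g[148:172,270:284].mean(1).round().tolist())
E
```

```text
[-1.26648285  6.50584991  3.67243445]
[142.0, 142.0, 141.0, 140.0, 140.0, 139.0, 139.0, 139.0, 138.0, 137.0, 138.0, 135.0, 128.0, 118.0, 102.0, 75.0, 49.0, 47.0, 61.0, 74.0, 79.0, 79.0, 78.0, 78.0]
[137.0, 137.0, 137.0, 135.0, 127.0, 117.0, 101.0, 72.0, 47.0, 87.0, 135.0, 136.0, 77.0, 36.0, 39.0, 40.0, 43.0, 50.0, 66.0, 77.0, 79.0, 78.0, 78.0, 78.0]
```

Firm but gentle contact: about 6.5 N, the tool has stopped and the bright gap is gone. I'll back straight off, then rise.

>>> carry_out:
  plan:
    - [[1, 0, 0.002, 0, 0], [1, 0, 0.004, 0, 0], [1, 0, 0.008, 0, 0], [1, -0.001, 0.014, 0, 0], [1, -0.003, 0.03, 0, 0], [1, -0.006, 0.06, 0, 0], [1, -0.01, 0.1, 0, 0], [1, -0.012, 0.12, 0.1, 0], [1, -0.012, 0.12, 0.28, 0], [1, -0.012, 0.12, 0.46, 0]]

```text
time: 25.55
ee_pos: [546.8, -127.2, 217.4]
tool_rot: [[0.098, -0.995, -0.002], [-0.995, -0.098, -0.0], [0.0, 0.002, -1.0]]
ft_force: [1.7, -0.8, -0.3]
finger_gap: 0.6
gripper_force: 0.0
```

>>> carry_out:
  plan:
    - [[1, 0, 0.08, 0.1, 0], [1, 0, 0.16, 0.15, 0], [1, 0, 0.16, 0.15, 0], [1, 0, 0.16, 0.15, 0]]

```text
time: 25.95
ee_pos: [547.2, -87.3, 254.0]
tool_rot: [[0.099, -0.995, 0.0], [-0.995, -0.099, 0.0], [-0.0, -0.0, -1.0]]
ft_force: [-0.2, -0.5, 0.1]
finger_gap: 0.6
gripper_force: 0.0
```

```bash
python3 - <<'E'
from h import *
o=manip.get_obs();print(o['time'],o['ee_pos'],o['ft_force'])
np.save('Pw8.npy',P('wrist'));w=manip.camera('wrist');s=manip.camera('side')
a=np.hstack([cv2.resize(w[0:150,200:350],(500,500),interpolation=2),cv2.copyMakeBorder(cv2.resize(s[150:310,230:390],(300,300),interpolation=2),0,200,0,0,0)])
cv2.imwrite('pics/c8.png',a)
E
```

```text
25.95 [547.19809997 -87.27604499 254.04194134] [-0.19637623 -0.47141405  0.05451257]
```

View pics/c8.png

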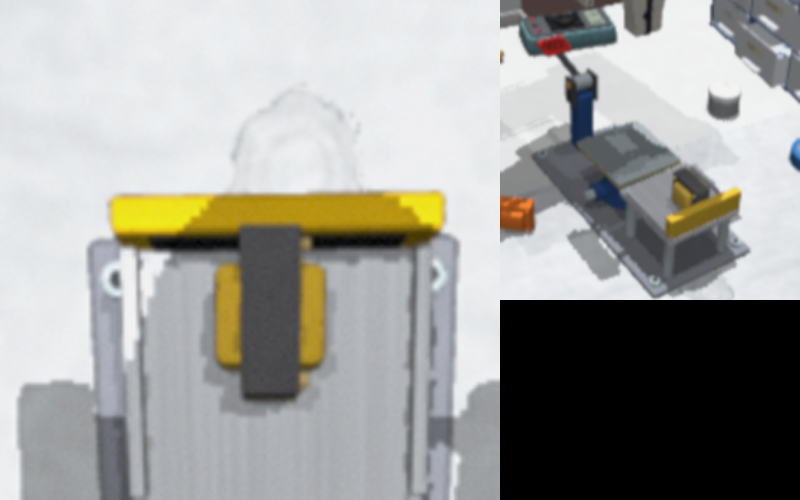

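The transformer stands square against the black facing at crop (270,235). The platform is down, the lever is shut and the orange look-alike hasn't moved. Handing in.

```bash
python3 -c "
from station import manip
print(manip.hand_in())"
```

```text
the job is handed in; nothing more can be done
None
```

I handed the job in at about 26 s. The platform sank fully at about 9 mm/s and the lever sprang shut; the transformer was slid across to stand square against the backstop (about 6.5 N at contact), and nothing else was touched.

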